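# Find and press the hidden catch of a cutlery box

## Robot

A 6-joint arm with a two-finger parallel gripper is mounted at the origin on a cart in front of the work surface, level with it; the furniture and walls round the work are solid. World frame = base frame: x ahead of the robot, y to its left, z up, the work surface at z = 0. Lengths are in m, angles in rad, forces in N, time in s.
With the tool pointing down it reaches from about 0.35 to 0.975 m from the base axis. Payload 4.9 kg.
Tool frame: the origin (TCP) lies midway between the tips of the shut fingers; the grasp point (between the pads) lies 19 mm behind it; z points along the fingers, y is the line along which they close (so a half turn about z gives the same grasp; the last joint's range is limited). The gripper opens to 85 mm and grips with 20 to 120 N. Pads are 22 mm wide; open, the fingers measure 114 mm over their backs; the gripper's body (76 mm by 85 mm) begins 54 mm behind the grasp point. The pads swing forward as they close: fully open they stand 13 mm farther back than shut.
Start: joints at [-1.273, 0.053, 1.613, -0, 1.476, -0.119], TCP at [0.253, -0.571, 0.231] pointing down, gripper open.
Joint ranges: [-3.01, 3.01], [-1.01, 2.22], [0.06, 2.58], [-1.02, 4.17], [0.09, 2.62], [-3.14, 3.14]. Speed limits (rad/s): [2.57, 2.57, 3.14, 3.14, 3.14, 3.14].

## Interface

Orientations are given as a rotation vector (axis times angle).
In Python, from station import ctrl gives the robot as it stands.
- The arm moves only by the tool carry_out, never from a script. Its argument "moves" is a list of rows, each an object of numbers: "x", "y", "z": the shift along the tool's x, y, z in units of 25 mm (1.0 is 25 mm); "turn": the turn about the tool's z in rad. In form: [{"x": .., "y": .., "z": .., "turn": ..}, ...]. A call has exactly 8 rows; each row shifts and turns the commanded pose from where the row before left it, along the tool's axes as they then stand; what a row does not reach is not made up. A row lasts 1/10 s, in which the tool goes at most 50 mm and 8.59 degrees, less where a joint would pass 70% of its speed; a pose out of reach is approached as far as the arm can. A call is refused whole if a number of a shift passes 1 or a number of a turn 0.15, either way. A call with a gripper value outside its range is refused whole. "grip" is the finger opening in mm, from 0 to 85.4, set as the call begins (left out, the last holds). The fingers move at their own pace and stop on an object; "newtons" is the grip in N (left out, the last holds). Time passes only in rows, so rows that do not move let the fingers close, or fill a call up. It gives the time, the measured TCP pose, the force, the opening and the grip force at its end, in the units of the state.
- ctrl.get_obs(): the state, without advancing time (a new reading comes with each control period).
- ctrl.get_image(name): name is "side" or "top"; returns the picture (400x640x3 uint8, red, green, blue); there is no depth.
- ctrl.calibration(name): a dict with "fx", "fy", "cx", "cy" (pixels), "R" (3x3) and "t" (3): a world point X has camera coordinates R X + t. Camera axes: x right, y down, z forward; pixel columns grow to the right and rows downward; lengths in m; the calibration is good to about 2 mm. A picture is of the moment at which its call begins. calibration takes no time and is no camera call.
- ctrl.finish_job(): hands the job in; it is judged then, once.
Trained networks look in the newest picture that a camera, given by its name, has taken for a name from the list of things; names that differ only in an ending like _2 or _b are one class to them, and where a whole thing is asked for, a point or a joint stands for the part that bears it (a point fixed in the world has none). Each returns a list of dicts, best first, with "confidence" (0 to 1); they miss things now and then, are a little off and sometimes report something else, mostly with a low value. They report only what shows in the picture. A call takes as long as a camera call.
- ctrl.look_for(camera, query): "rect" ([left, top, width, height] in pixels, round what is visible of it).
- ctrl.mark_of(camera, query): "pixel" ([column, row] in pixels: a listed point, or the origin of a listed thing).
The state is a dict: "t": time; "q": joint angles; "dq": joint speeds; "effort": joint torques, N m; "tool_pos": TCP position; "tool_rot": TCP orientation; "contact_force": force on the tool from outside, world axes, zero at the start; "wrist_torque": the same for the moment, N m; "opening": finger opening in m; "grip_force": force on a finger pad.
Only numpy, scipy, OpenCV 4.12 (cv2) and the standard library are available. Lean on these libraries where they do the work, as an engineer would, in place of code of your own. Each camera call takes 0.05 s, during which the arm holds its last target. There are 200 camera calls.

## Task

The grey childproof cutlery box has a concealed catch: of the five like tiles that line the shallow groove in its flat top, one is a flush push button, and only touch tells which. Feel along the groove gently with the fingertips until you find it, press it down so that the drawer springs open on its own, then let the button come up again and take the hand away. Do not touch the drawer front, and leave all other things where they are.

Things in the scene. Friction and masses are not known exactly. Their poses are not given: they have to be found in the camera images.
- cutlery_box: low grey cutlery box that stands firmly on rubber feet (it cannot be shifted): 180 mm deep (its x), 250 mm wide (its y), 85 mm high; origin at the centre of its underside, z up, -x is its front, where the wooden drawer front (no handle) faces the robot. All of it is hard: touch down slowly, at some 20 mm/s, with a force stop.
- groove (a point): centre of the groove in the box top, on its floor (83 mm above the worktop, 2 mm below the flat top); axes as the box. Groove 60 mm wide (box x), 221 mm long (box y). Its floor is five like grey tiles, 58 (x) x 42 mm (y), flush with each other, centred at -88, -44, 0, 44 and 88 mm along box y from this point. One is the spring button, another each run; the others are rigid.
- catch (a joint): travel of the hidden button tile in m: 0 = flush with the other tiles, 0.006 = fully pressed down. It springs back when let go; it starts to yield at about 2 N, frees the drawer at about 0.0035 (some 4 N), and is fully down at about 5 N.
- drawer_front: wooden front of the drawer, no handle, 12 mm thick (box x), 228 mm wide, 60 mm high; origin at its centre, 42 mm above the worktop, axes as the box; moves out with the drawer
- drawer (a joint): travel of the drawer out of the box front (towards the box's -x) in m: 0 = shut and latched, about 0.05 = sprung open. A spring drives it out by itself, in about half a second, as soon as the catch is pressed; it cannot be opened otherwise.
- tea_light: white tea light (candle in a cup), 38 mm across, 15 mm high, loose on the box top behind the groove; origin at the centre of its underside
- spice_jar: spice jar with red cap and green label, 45 mm across, 106 mm high, loose on the worktop behind the box; origin at the centre of its underside
- tin: food tin with a tomato picture, 75 mm across, 58 mm high, loose on the worktop behind the box; origin at the centre of its underside
- mug: blue-grey mug, 86 mm across, 59 mm high, near the front edge on the right; origin at the centre of its underside
- glass: clear tumbler, 81 mm across, 93 mm high, near the front edge in front of the sink; origin at the centre of its underside
- lemon: lemon, 71 x 53 x 51 mm, near the front edge on the right; origin at the centre of its underside

How it is judged:
On the way:
1. the hidden button is pressed in (value of joint catch above 0.003 m).
At the end, for the whole second after the job is handed in: the drawer has sprung out more than 40 mm and is still, and the button is back up (within 1 mm of flush) (value of joint drawer above 0.04 m and velocity of joint drawer below 0.01 m/s and value of joint catch below 0.001 m); the robot touches nothing.
It fails at once if the robot knocks or presses on anything with more than 120 N (contact force between any of the fingers, the arm and anything else above 120 N).
It fails at once if the drawer's front is touched by the robot (over 1 N) (contact force between any of the fingers, the arm and drawer_front above 1 N).
It fails at once if another thing is lifted, carried or shifted by more than 20 mm, or tipped over (distance of any of tea_light, spice_jar, tin, mug, glass, lemon from where it was at the start of the episode above 0.02 m or angle between any of tea_light, spice_jar, tin, mug, glass's own z axis and vertical above 0.5 rad).
It also fails if it takes over 48 s, if anything falls off the work surface, if the arm or the gripper's body presses on something with over 40 N, if the wrist force passes 120 N, or if a joint passes its speed limit or range.

## Working session

There is one attempt and no reset: what is moved stays moved. The work goes in short steps, Python scripts to look and compute and a tool call to move; the robot and the scene stay as the last step left them, time stands still between calls to the robot, and variables do not carry over. Pictures are saved under pics/ and viewed, at most 10 in all, crops included, and the job is handed in when it is done.

Besides the shell and the picture viewer there is one more tool, called after "Emit:" by a JSON object that holds its "op" and its "data". carry_out: Moves the arm, as the interface text tells. Its arguments: {"type":"object","properties":{"moves":{"type":"array"},"grip":{"type":"number"},"newtons":{"type":"number"}},"required":["moves"]}

```bash
mkdir -p pics; python3 - <<'E'
from station import ctrl
import cv2
for c in ("top","side"):
    im=ctrl.get_image(c); cv2.imwrite(f"pics/{c}0.png",im[:,:,::-1])
    k=ctrl.calibration(c); print(c,k)
    for q in ("groove","cutlery_box","drawer_front","tea_light"):
        print(q,[(m["pixel"],round(m["confidence"],2)) for m in ctrl.mark_of(c,q)][:2])
o=ctrl.get_obs(); print(o)
E
```

```text
top {'fx': 369.81159033037903, 'fy': 369.81159033037903, 'cx': 315.9780201351665, 'cy': 196.3005350713729, 'R': array([[-0.00855486, -0.99990705,  0.01061675],
       [-0.99459394,  0.00740966, -0.10357603],
       [ 0.10348774, -0.01144543, -0.99456488]]), 't': array([-0.06581344,  0.58025024,  1.02330004])}
groove [([294.8, 198.3], 0.89), ([294.5, 192.3], 0.23)]
cutlery_box [([292.9, 191.5], 0.56)]
drawer_front [([292.8, 222.9], 0.54)]
tea_light [([315.5, 165.3], 0.65)]
side {'fx': 424.1126466099794, 'fy': 424.1126466099794, 'cx': 325.2725701711762, 'cy': 197.1123565091172, 'R': array([[-0.97225452, -0.23371183,  0.00999663],
       [-0.12297366,  0.47429029, -0.87173746],
       [ 0.19899406, -0.84878001, -0.48987128]]), 't': array([0.56746007, 0.20082365, 1.08853304])}
groove [([331.5, 214.7], 0.63)]
cutlery_box [([323.8, 238.6], 0.91)]
drawer_front [([349.9, 230.7], 0.53)]
tea_light [([303.6, 198.8], 0.68)]
{'t': 0.5, 'q': array([-1.27302581e+00,  5.26804660e-02,  1.61293048e+00,  1.34088229e-05,
        1.47599696e+00, -1.19022128e-01]), 'dq': array([-0.00178213, -0.00178031, -0.00171652, -0.00051988, -0.0009843 ,
       -0.00037304]), 'effort': array([-9.24456908e-04, -3.93215525e+01, -3.70030403e+01, -1.36839249e-04,
        1.33843801e-03,  1.13977359e-05]), 'tool_pos': array([ 0.25300077, -0.57146963,  0.23129746]), 'tool_rot': array([-3.07360541e+00, -6.49962484e-01, -1.87454694e-05]), 'contact_force': array([-0.76287185,  0.44595446,  0.27813856]), 'wrist_torque': array([-0.01826232, -0.05226526, -0.00195673]), 'grip_force': 0.0, 'opening': 0.08502767252871613}
```

View pics/top0.png

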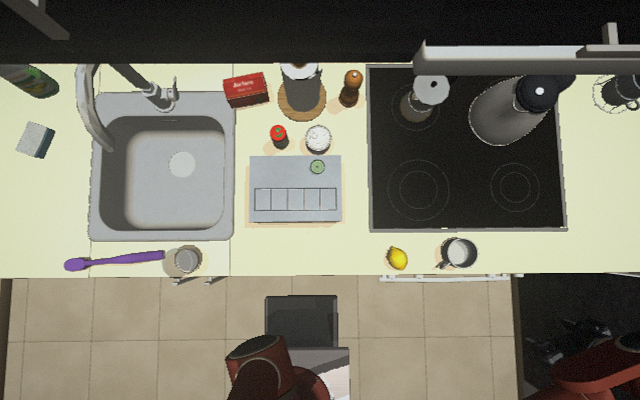

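View pics/side0.png

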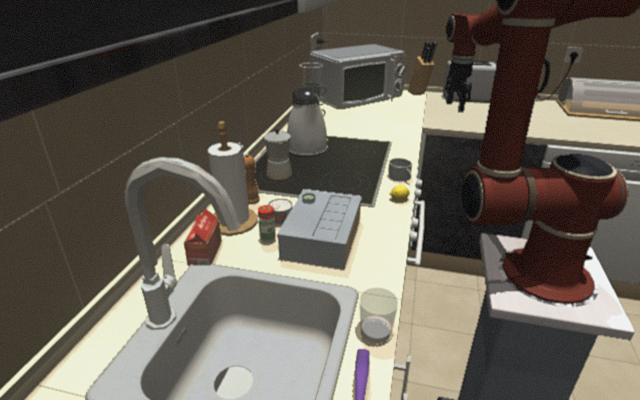

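The top picture shows the box at columns 249–341, rows 155–223. The groove with its five tiles is at columns 254–337, rows 188–210, and the tea light is near (317,167). I'll now measure the groove corners and the yaw.

```bash
cat > h.py <<'E'
import numpy as np
from station import ctrl
def ray(c,px,z):
    k=ctrl.calibration(c); d=k["R"].T@np.array([(px[0]-k["cx"])/k["fx"],(px[1]-k["cy"])/k["fy"],1]); o=-k["R"].T@k["t"]
    return o+d*(z-o[2])/d[2]
E
python3 - <<'E'
from h import *; import cv2
im=cv2.imread("pics/top0.png")
c=cv2.resize(im[145:235,240:350],None,fx=7,fy=6.6,interpolation=cv2.INTER_CUBIC)
c=cv2.resize(im[150:230,240:350],None,fx=7,fy=7,interpolation=cv2.INTER_CUBIC); cv2.imwrite("pics/crop.png",c)
print("groove",ray("top",(294.8,198.6),.083),ray("side",(331.5,214.7),.083))
print("tea",ray("top",(317,167),.1),ray("side",(303.6,198.8),.085))
for n in("spice_jar","tin"):print(n,[ray("top",m["pixel"],0.0) for m in ctrl.mark_of("top",n)[:1]])
E
```

```text
groove [ 0.56841718 -0.01254519  0.083     ] [ 0.57144287 -0.01968019  0.083     ]
tea [ 0.65147817 -0.07307355  0.1       ] [ 0.67019577 -0.08293005  0.085     ]
spice_jar [array([0.74967194, 0.02651518, 0.        ])]
tin [array([ 0.73994092, -0.07846707,  0.        ])]
```

View pics/crop.png

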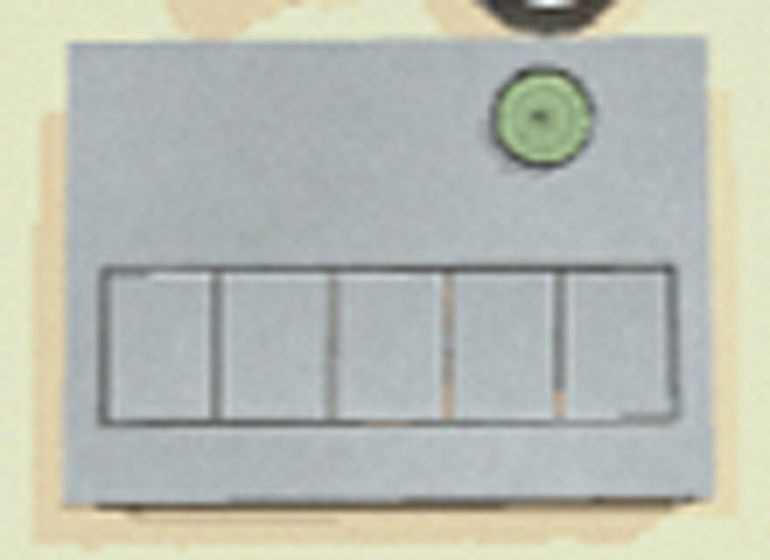

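The crop puts the tile centres at crop y≈346 and x≈159, 274, 389, 504 and 618. The middle tile is therefore at pixel ≈(295.1,199), which gives a groove centre of about (0.567, −0.013) with yaw ≈0. I'll approach above everything, shut the fingers and align the tool x axis with world x.

Emit:
{"op": "carry_out", "data": {"moves": [{"x": 0.5, "y": -1, "z": 0, "turn": 0.052}, {"x": 0.5, "y": -1, "z": 0, "turn": 0.052}, {"x": 0.5, "y": -1, "z": 0, "turn": 0.052}, {"x": 0.5, "y": -1, "z": 0, "turn": 0.052}, {"x": 0.5, "y": -1, "z": 0, "turn": 0.052}, {"x": 0.5, "y": -1, "z": 0, "turn": 0.052}, {"x": 0.5, "y": -1, "z": 0, "turn": 0.052}, {"x": 0.5, "y": -1, "z": 0, "turn": 0.052}], "grip": 0, "newtons": 30}}

```text
t: 1.4
tool_pos: [0.3036, -0.3542, 0.2315]
tool_rot: [3.141, -0.003, 0.001]
contact_force: [0.3, -0.4, 0.5]
opening: -0.0
grip_force: 0.0
```

```bash
python3 - <<'E'
from h import *
for x,y in((104,268),(674,268),(100,424),(679,424),(389,346)):
    print(ray("top",(240+x/7-.43,150+y/7-.43),.085).round(4))
E
```

```text
[0.5982 0.0963 0.085 ]
[ 0.5966 -0.1239  0.085 ]
[0.5379 0.0974 0.085 ]
[ 0.5362 -0.125   0.085 ]
[ 0.5671 -0.0136  0.085 ]
```

Emit:
{"op": "carry_out", "data": {"moves": [{"x": 1, "y": -1, "z": 0}, {"x": 1, "y": -1, "z": 0}, {"x": 1, "y": -1, "z": 0}, {"x": 1, "y": -1, "z": 0}, {"x": 1, "y": -1, "z": 0}, {"x": 1, "y": -1, "z": 0}, {"x": 1, "y": -1, "z": 0}, {"x": 1, "y": -1, "z": 0}]}}

```text
validation failed for argument at $.mo...
```

Emit:
{"op": "carry_out", "data": {"moves": [{"x": 0.5, "y": -0.4, "z": 0.5}, {"x": 0.5, "y": -0.4, "z": 0.5}, {"x": 0.5, "y": -0.4, "z": 0.7}, {"x": 0.5, "y": -0.4, "z": 0.7}, {"x": 0.5, "y": -0.4, "z": 0.7}, {"z": 0.7}, {"z": 0.5}, {"z": 0.5}]}}

```text
validation failed for argument at $.mo...
```

Each row evidently needs all four keys, so I'm resending these with `turn` included.

Emit:
{"op": "carry_out", "data": {"moves": [{"x": 1, "y": -1, "z": 0, "turn": 0}, {"x": 1, "y": -1, "z": 0, "turn": 0}, {"x": 1, "y": -1, "z": 0, "turn": 0}, {"x": 1, "y": -1, "z": 0, "turn": 0}, {"x": 1, "y": -1, "z": 0, "turn": 0}, {"x": 1, "y": -1, "z": 0, "turn": 0}, {"x": 1, "y": -1, "z": 0, "turn": 0}, {"x": 1, "y": -1, "z": 0, "turn": 0}]}}

```text
t: 2.2
tool_pos: [0.5042, -0.1539, 0.2316]
tool_rot: [3.141, 0.002, 0.001]
contact_force: [0.5, -0.9, 0.4]
opening: 0.0003
grip_force: 0.0
```

Emit:
{"op": "carry_out", "data": {"moves": [{"x": 0.5, "y": -0.4, "z": 0.5, "turn": 0}, {"x": 0.5, "y": -0.4, "z": 0.5, "turn": 0}, {"x": 0.5, "y": -0.4, "z": 0.7, "turn": 0}, {"x": 0.5, "y": -0.4, "z": 0.7, "turn": 0}, {"x": 0.5, "y": -0.4, "z": 0.7, "turn": 0}, {"x": 0, "y": 0, "z": 0.7, "turn": 0}, {"x": 0, "y": 0, "z": 0.5, "turn": 0}, {"x": 0, "y": 0, "z": 0.5, "turn": 0}]}}

```text
t: 3.0
tool_pos: [0.5656, -0.1051, 0.1106]
tool_rot: [3.142, 0.001, -0.0]
contact_force: [0.2, -0.7, 0.1]
opening: 0.0
grip_force: 0.0
```

Emit:
{"op": "carry_out", "data": {"moves": [{"x": 0, "y": -0.1, "z": 0.2, "turn": 0}, {"x": 0, "y": 0, "z": 0.2, "turn": 0}, {"x": 0, "y": 0, "z": 0.16, "turn": 0}, {"x": 0, "y": 0, "z": 0.12, "turn": 0}, {"x": 0, "y": 0, "z": 0.12, "turn": 0}, {"x": 0, "y": 0, "z": 0.08, "turn": 0}, {"x": 0, "y": 0, "z": 0.08, "turn": 0}, {"x": 0, "y": 0, "z": 0, "turn": 0}]}}

```text
t: 3.8
tool_pos: [0.5655, -0.1025, 0.0871]
tool_rot: [-3.141, -0.001, 0.001]
contact_force: [-0.3, -0.1, -0.4]
opening: 0.0
grip_force: 0.0
```

Emit:
{"op": "carry_out", "data": {"moves": [{"x": 0, "y": 0, "z": 0.04, "turn": 0}, {"x": 0, "y": 0, "z": 0.04, "turn": 0}, {"x": 0, "y": 0, "z": 0.04, "turn": 0}, {"x": 0, "y": 0, "z": 0.04, "turn": 0}, {"x": 0, "y": 0, "z": 0.04, "turn": 0}, {"x": 0, "y": 0, "z": 0, "turn": 0}, {"x": 0, "y": 0, "z": 0, "turn": 0}, {"x": 0, "y": 0, "z": 0, "turn": 0}]}}

```text
t: 4.6
tool_pos: [0.5657, -0.1025, 0.0826]
tool_rot: [3.142, 0.001, 0.0]
contact_force: [-1.1, 0.1, 3.0]
opening: 0.0
grip_force: 1.5
```

Emit:
{"op": "carry_out", "data": {"moves": [{"x": 0, "y": 0, "z": 0.04, "turn": 0}, {"x": 0, "y": 0, "z": 0.04, "turn": 0}, {"x": 0, "y": 0, "z": 0, "turn": 0}, {"x": 0, "y": 0, "z": 0, "turn": 0}, {"x": 0, "y": 0, "z": 0, "turn": 0}, {"x": 0, "y": 0, "z": 0, "turn": 0}, {"x": 0, "y": 0, "z": 0, "turn": 0}, {"x": 0, "y": 0, "z": 0, "turn": 0}]}}

```text
t: 5.4
tool_pos: [0.5657, -0.1025, 0.0804]
tool_rot: [3.142, 0.001, 0.0]
contact_force: [-1.6, 0.5, 3.7]
opening: 0.0002
grip_force: 2.1
```

This tile yields: it gave 2.2 mm for only +0.7 N, so it should be the button. Next I'll press about 2.5 mm further.

Emit:
{"op": "carry_out", "data": {"moves": [{"x": 0, "y": 0, "z": 0.04, "turn": 0}, {"x": 0, "y": 0, "z": 0.04, "turn": 0}, {"x": 0, "y": 0, "z": 0.02, "turn": 0}, {"x": 0, "y": 0, "z": 0, "turn": 0}, {"x": 0, "y": 0, "z": 0, "turn": 0}, {"x": 0, "y": 0, "z": 0, "turn": 0}, {"x": 0, "y": 0, "z": 0, "turn": 0}, {"x": 0, "y": 0, "z": 0, "turn": 0}]}}

```text
t: 6.2
tool_pos: [0.5658, -0.1025, 0.0779]
tool_rot: [3.142, 0.001, 0.0]
contact_force: [-1.5, 0.7, 5.2]
opening: -0.0002
grip_force: 2.1
```

```bash
python3 - <<'E'
from h import *; import cv2
im=ctrl.get_image("side"); cv2.imwrite("pics/s1.png",cv2.resize(im[150:300,230:430,::-1],None,fx=4,fy=4))
E
```

```text
(no output)
```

View pics/s1.png

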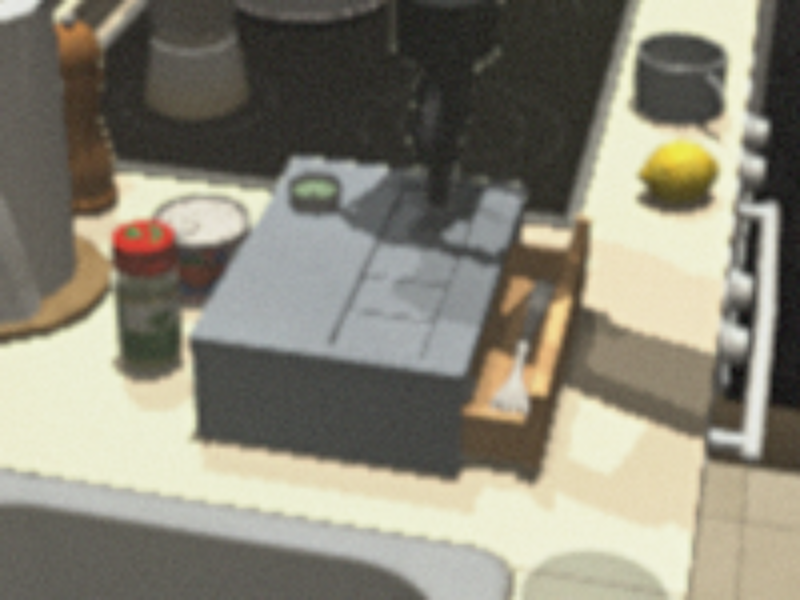

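The drawer has sprung open: its wooden front is at crop column ~560, clear of the box front at ~490, and the fingertips are on the far tile near (440,200). I'll lift straight up.

Emit:
{"op": "carry_out", "data": {"moves": [{"x": 0, "y": 0, "z": -0.1, "turn": 0}, {"x": 0, "y": 0, "z": -0.2, "turn": 0}, {"x": 0, "y": 0, "z": -0.4, "turn": 0}, {"x": 0, "y": 0, "z": -0.8, "turn": 0}, {"x": 0, "y": 0, "z": -0.8, "turn": 0}, {"x": 0, "y": 0, "z": -0.8, "turn": 0}, {"x": 0, "y": 0, "z": -0.8, "turn": 0}, {"x": 0, "y": 0, "z": -0.6, "turn": 0}]}}

```text
t: 7.05
tool_pos: [0.5659, -0.1026, 0.1921]
tool_rot: [3.141, 0.001, 0.002]
contact_force: [0.7, -0.1, -0.4]
opening: 0.0003
grip_force: 0.0
```

Emit:
{"op": "carry_out", "data": {"moves": [{"x": 0, "y": 0, "z": -0.2, "turn": 0}, {"x": 0, "y": 0, "z": 0, "turn": 0}, {"x": 0, "y": 0, "z": 0, "turn": 0}, {"x": 0, "y": 0, "z": 0, "turn": 0}, {"x": 0, "y": 0, "z": 0, "turn": 0}, {"x": 0, "y": 0, "z": 0, "turn": 0}, {"x": 0, "y": 0, "z": 0, "turn": 0}, {"x": 0, "y": 0, "z": 0, "turn": 0}]}}

```text
t: 7.85
tool_pos: [0.5656, -0.1025, 0.1952]
tool_rot: [-3.142, -0.001, 0.0]
contact_force: [0.7, 0.5, 0.1]
opening: 0.0002
grip_force: 0.0
```

```bash
python3 - <<'E'
from h import *; import cv2
im=ctrl.get_image("side"); cv2.imwrite("pics/s2.png",cv2.resize(im[150:300,230:430,::-1],None,fx=4,fy=4))
E
```

```text
(no output)
```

View pics/s2.png

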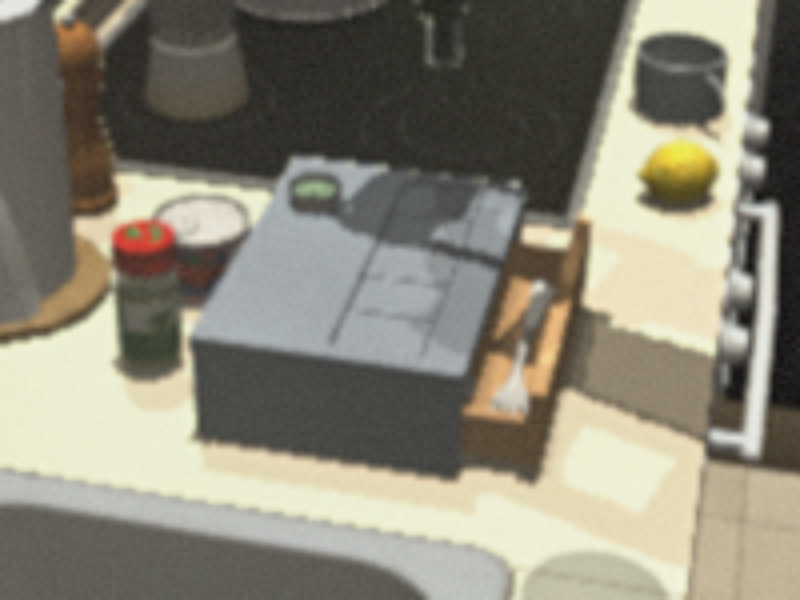

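The drawer is open and not moving (front at column ~560). The hand is clear above (fingers at about (440,50)), and the tea light, jar and tin haven't moved.

```bash
python3 -c "
from station import ctrl; print(ctrl.finish_job())"
```

```text
the job is handed in; nothing more can be done
None
```

The hidden button was the rightmost tile (−88 mm along box y); pressing it sprang the drawer open, the hand is lifted clear and the job is handed in, though no verdict came back and I did not measure the button's return directly.

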